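# Put the electrode heads away in their graded dishes

### The job

After the treatment, put the four round electrode heads away, one at a time, each flat on the floor of its own steel dish and standing stem up: the largest head in the largest dish, the second largest in the second largest, and so on down to the smallest. Leave the little adapter and the vial that stand among them upright where they are.

Things in the scene. Friction and masses are not known exactly. Their poses are not given: they have to be found in the camera images.
- head_65 (a point): The largest electrode head: a flat round disc 65 mm in diameter and 12 mm thick (white disc, red collar), lying flat, with an upright round stem 16 mm in diameter on its centre; 46 mm tall in all, loose, under 0.13 kg. Grip it by the stem, which is clear from 12 mm to 46 mm above its underside. The point lies on its axis half-way up, 23 mm above its underside; z points up the stem.
- head_55 (a point): The second largest electrode head: a flat round disc 55 mm in diameter and 12 mm thick (black disc, red collar), lying flat, with an upright round stem 16 mm in diameter on its centre; 46 mm tall in all, loose, under 0.13 kg. Grip it by the stem, which is clear from 12 mm to 46 mm above its underside. The point lies on its axis half-way up, 23 mm above its underside; z points up the stem.
- head_45 (a point): The second smallest electrode head: a flat round disc 45 mm in diameter and 12 mm thick (white disc, blue collar), lying flat, with an upright round stem 16 mm in diameter on its centre; 46 mm tall in all, loose, under 0.13 kg. Grip it by the stem, which is clear from 12 mm to 46 mm above its underside. The point lies on its axis half-way up, 23 mm above its underside; z points up the stem.
- head_35 (a point): The smallest electrode head: a flat round disc 35 mm in diameter and 12 mm thick (black disc, blue collar), lying flat, with an upright round stem 16 mm in diameter on its centre; 46 mm tall in all, loose, under 0.13 kg. Grip it by the stem, which is clear from 12 mm to 46 mm above its underside. The point lies on its axis half-way up, 23 mm above its underside; z points up the stem.
- dish_65: The largest storage dish: a shallow round steel dish with a grey floor, fixed to the worktop; inside 83 mm in diameter, outside 91 mm, rim 16 mm above the worktop, inner floor 5 mm above the worktop. Origin: centre of its underside, on the worktop. It is for the 65 mm head.
- dish_55: The second largest storage dish: a shallow round steel dish with a grey floor, fixed to the worktop; inside 73 mm in diameter, outside 81 mm, rim 16 mm above the worktop, inner floor 5 mm above the worktop. Origin: centre of its underside, on the worktop. It is for the 55 mm head.
- dish_45: The second smallest storage dish: a shallow round steel dish with a grey floor, fixed to the worktop; inside 63 mm in diameter, outside 71 mm, rim 16 mm above the worktop, inner floor 5 mm above the worktop. Origin: centre of its underside, on the worktop. It is for the 45 mm head.
- dish_35: The smallest storage dish: a shallow round steel dish with a grey floor, fixed to the worktop; inside 53 mm in diameter, outside 61 mm, rim 16 mm above the worktop, inner floor 5 mm above the worktop. Origin: centre of its underside, on the worktop. It is for the 35 mm head.
- adapter (a point): Bystander: a small loose gilt adapter with a black top standing upright on the worktop among the dishes and heads, 18 mm in diameter, 32 mm tall. The point is half-way up its axis. It is no electrode head: leave it standing where it is.
- vial (a point): Bystander: a loose amber serum vial with a grey cap standing upright on the worktop among the dishes and heads, 18 mm in diameter, 44 mm tall. The point is half-way up its axis. It is no electrode head: leave it standing where it is. (Round the work: a side rail at the right edge, about y = -0.25, cross it with the tool 0.3 m up; behind, a pump bottle 198 mm tall.)

How it is judged:
At the end, for the whole second after the job is handed in: Each electrode head lies flat (tilt under 0.12 rad) on the floor of the dish of its own size rank, axis within 14 mm of the dish centre, mid-point 23 to 33 mm above the dish underside, released and at rest; adapter and vial stand upright within 15 mm of their starts (horizontal distance between head_65 and dish_65 below 0.014 m and z of head_65 in the frame of dish_65 between 0.023 and 0.033 m and angle between each of head_65, head_55, head_45, head_35's own z axis and vertical below 0.12 rad and linear speed of each of electrode_0, electrode_1, electrode_2, electrode_3 below 0.01 m/s and horizontal distance between head_55 and dish_55 below 0.014 m and z of head_55 in the frame of dish_55 between 0.023 and 0.033 m and horizontal distance between head_45 and dish_45 below 0.014 m and z of head_45 in the frame of dish_45 between 0.023 and 0.033 m and horizontal distance between head_35 and dish_35 below 0.014 m and z of head_35 in the frame of dish_35 between 0.023 and 0.033 m and distance of each of adapter, vial from where it was at the start of the episode below 0.015 m and angle between each of adapter, vial's own z axis and vertical below 0.2 rad); the robot touches nothing.
It fails at once if the adapter is knocked over or moved more than 15 mm (distance of adapter from where it was at the start of the episode above 0.015 m or angle between adapter's own z axis and vertical above 0.4 rad).
It fails at once if the vial is knocked over or moved more than 15 mm (distance of vial from where it was at the start of the episode above 0.015 m or angle between vial's own z axis and vertical above 0.4 rad).
It also fails if it takes over 96 s, if anything falls off the work surface, if the arm or the gripper's body presses on something with over 40 N, if the wrist force passes 120 N, or if a joint passes its speed limit or range.

### The arm

A 6-joint arm with a two-finger parallel gripper is mounted at the origin on a cart in front of the work surface, level with it; the furniture and walls round the work are solid. World frame = base frame: x ahead of the robot, y to its left, z up, the work surface at z = 0. Lengths are in m, angles in rad, forces in N, time in s.
With the tool pointing down it reaches from about 0.4 to 0.825 m from the base axis. Payload 7 kg.
Tool frame: the origin (TCP) lies midway between the tips of the shut fingers; the grasp point (between the pads) lies 19 mm behind it; z points along the fingers, x is the direction in which the jaws open and shut, and the axes are right-handed (so a half turn about z gives the same grasp; the last joint's range is limited). The gripper opens to 85 mm and grips with 20 to 120 N. Pads are 22 mm wide; open, the fingers measure 114 mm over their backs; the gripper's body (76 mm by 85 mm) begins 54 mm behind the grasp point. The pads swing forward as they close: fully open they stand 13 mm farther back than shut.
Start: joints at [-0.883, 0.359, 0.012, 0, -1.224, -0.288], TCP at [0.263, -0.622, 0.231] pointing down, gripper open.
Joint ranges: [-3.07, 3.07], [-1.43, 2.12], [-1.02, 1.25], [-3.03, 1.67], [-3.05, -0], [-3.03, 3.03]. Speed limits (rad/s): [2.39, 2.39, 3.01, 3.14, 3.14, 3.14].

### API

Orientations are given as a unit quaternion [x, y, z, w].
In Python, from rig import * gives the robot as it stands.
- The arm moves only by the shell command python3 -m crank 'ROWS' [FORCE]. ROWS is JSON, one flat list of numbers, 7 for each row, row after row: the shift along the tool's x, y, z each as a share of 0.4 m, from -1 to 1, then the turn, a rotation vector about the tool's x, y, z each as a share of 30 degrees, from -1 to 1, then the closure, from -1 (fully open) to 1 (shut). In form: [tx, ty, tz, ax, ay, az, hand, tx, ty, tz, ax, ay, az, hand, ...]. A call has exactly 5 rows; each row shifts and turns the commanded pose from where the row before left it, along the tool's axes as they then stand; what a row does not reach is not made up. A row lasts 1/8 s, in which the tool goes at most 62.5 mm and 10.7 degrees, less where a joint would pass 70% of its speed; a pose out of reach is approached as far as the arm can. A call with a number of a shift or a turn outside -1 to 1 is refused whole. A call with a gripper value outside its range is refused whole. The fingers move at their own pace and stop on an object; FORCE is the grip in N (left out, the last holds). Time passes only in rows, so rows that do not move let the fingers close, or fill a call up. It gives the time, the measured TCP pose, the force and the opening at its end, in the units of the state.
- get_obs(): the state, without advancing time (a new reading comes with each control period).
- snapshot(name): name is "scene" or "top"; returns a dict with "image" (420x560x3 uint8, red, green, blue), "depth" (420x560 float32, m along the optical axis (not along the pixel's ray), 0 where there is no reading), "K" (3x3 intrinsics, pixels), "k1" (the pictures are not rectified: a ray, as slopes to the right and down, at radius r is drawn at 1 + k1 r^2 times it, then the intrinsics apply), "rvec" (rotation vector, rad) and "tvec" (3), from world to camera coordinates, as OpenCV has them. Camera axes: x right, y down, z forward; pixel columns grow to the right and rows downward; lengths in m; the calibration is good to about 2 mm. A picture is of the moment at which its call begins.
- hand_in(): hands the job in, once; it reports no verdict.
Trained networks look in a picture, given as the dict that the camera call returned (one of the last four; its "shot" number tells which), for a name from the list of things; names that differ only in an ending like _2 or _b are one class to them, and where a whole thing is asked for, a point or a joint stands for the part that bears it (a point fixed in the world has none). Each returns a list of dicts, best first, with "conf" (0 to 1); they miss things now and then, are a little off and sometimes report something else, mostly with a low value. They report only what shows in the picture. A call takes as long as a camera call.
- recognise(picture, target): "at" ([column, row] in pixels, amid what is visible of it).
- pinpoint(picture, target): "at" ([column, row] in pixels: a listed point, or the origin of a listed thing).
The state is a dict: "t": time; "joint_positions": joint angles; "qvel": joint speeds; "tau": joint torques, N m; "tool_pos": TCP position; "tool_rot": TCP orientation; "ft_force": force on the tool from outside, world axes, zero at the start; "wrist_torque": the same for the moment, N m; "opening": finger opening in m.
Only numpy, scipy, OpenCV 4.12 (cv2) and the standard library are available. Lean on these libraries where they do the work, as an engineer would, in place of code of your own. Each camera call takes 0.05 s, during which the arm holds its last target.

## Working session

There is one attempt and no reset: what is moved stays moved. The work goes in short steps, Python scripts to look and compute and a shell command to move; the robot and the scene stay as the last step left them, time stands still between calls to the robot, and variables do not carry over. Pictures are saved under pics/ and viewed, and the job is handed in when it is done.

```bash
ls; mkdir -p pics; python3 - <<'E'
from rig import *
import cv2
o=get_obs()
print(o)
for n in ("scene","top"):
    s=snapshot(n)
    cv2.imwrite(f"pics/{n}0.png",s["image"][:,:,::-1])
    print(n,s["K"],s["k1"],s["rvec"],s["tvec"],s["shot"])
E
```

```text
pics
{'t': 0.0, 'joint_positions': array([-8.82873884e-01,  3.59393906e-01,  1.10316585e-02, -3.19362760e-04,
       -1.22410447e+00, -2.88101408e-01]), 'qvel': array([-3.37326193e-06,  1.72212926e-04,  4.82471837e-04,  7.73400329e-04,
        8.29711433e-04,  8.03521677e-04]), 'tau': array([-1.39620242e-04, -5.83317661e+01,  2.93423223e+01,  6.93684250e+00,
       -5.89182178e-03, -3.40610420e-06]), 'tool_pos': array([ 0.26251689, -0.62132443,  0.23035286]), 'tool_rot': array([ 5.52650998e-01,  8.33412355e-01,  3.88275216e-04, -7.54539644e-04]), 'ft_force': array([ 0.20984798, -0.01286684,  0.18314619]), 'wrist_torque': array([-0.01294241, -0.01910125, -0.01222668]), 'opening': 0.08539787662351934}
scene [[511.65322781   0.         282.76696769]
 [  0.         511.65322781 206.34392318]
 [  0.           0.           1.        ]] -0.10101277056822043 [ 1.92662892 -0.7521388   0.45582305] [-0.3479849   0.23584983  0.58141683] 1
top [[472.28093792   0.         280.77228248]
 [  0.         472.28093792 212.82952129]
 [  0.           0.           1.        ]] -0.0855221026170952 [ 2.14319821 -2.12328903  0.17778397] [0.05863521 0.48651091 0.80771267] 2
```

View pics/top0.png

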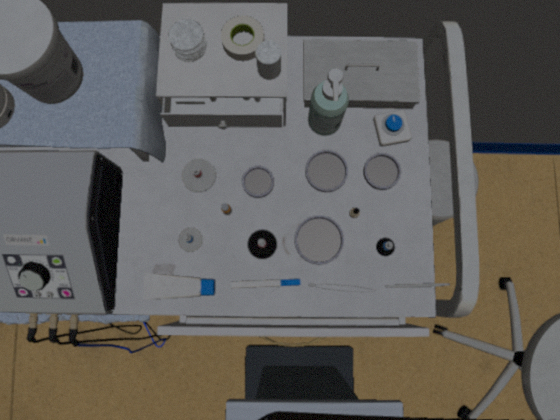

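View pics/scene0.png

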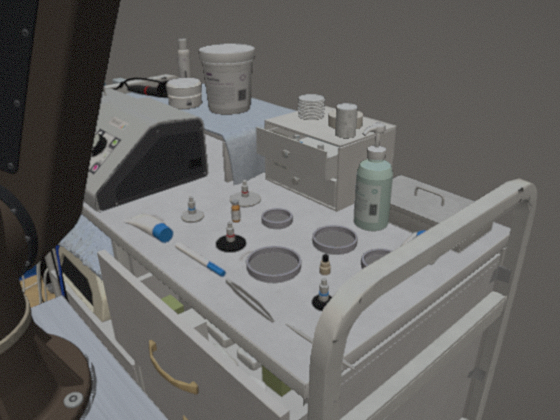

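```bash
cat > h.py <<'E'
import numpy as np, cv2
from scipy.spatial.transform import Rotation as R
def dist(s): return np.array([s["k1"],0,0,0,0.])
def proj(s,P):
    p,_=cv2.projectPoints(np.asarray(P,float).reshape(-1,1,3),np.array(s["rvec"],float),np.array(s["tvec"],float),s["K"],dist(s)); return p.reshape(-1,2)
def onplane(s,uv,z):
    uv=np.asarray(uv,float).reshape(-1,1,2)
    n=cv2.undistortPoints(uv,s["K"],dist(s)).reshape(-1,2)
    M=cv2.Rodrigues(np.array(s["rvec"],float))[0]
    d=np.c_[n,np.ones(len(n))]@M
    c=-M.T@np.array(s["tvec"],float)
    return c+d*((z-c[2])/d[:,2])[:,None]
def rectify(s,z,x0,x1,y0,y1,res=0.001,key="image"):
    # top-down map of plane z; rows: x from x1 down, cols: y from y1 down
    xs=np.arange(x1,x0,-res); ys=np.arange(y1,y0,-res)
    X,Y=np.meshgrid(xs,ys,indexing='ij')
    p=proj(s,np.c_[X.ravel(),Y.ravel(),np.full(X.size,z)]).astype(np.float32)
    return cv2.remap(s[key],p[:,0].reshape(X.shape),p[:,1].reshape(X.shape),cv2.INTER_LINEAR)
E
python3 - <<'E'
from rig import *
from h import *
T=snapshot("top"); S=snapshot("scene")
import pickle; pickle.dump((T,S),open("s0.pkl","wb"))
hs={"head_65":.023,"head_55":.023,"head_45":.023,"head_35":.023,"adapter":.016,"vial":.022,"dish_65":0,"dish_55":0,"dish_45":0,"dish_35":0}
for n,z in hs.items():
    for s,l in ((T,"top"),(S,"scene")):
        for d in pinpoint(s,n)[:3]:
            print(n,l,round(d["conf"],2),np.round(d["at"],1),np.round(onplane(s,d["at"],z)[0,:2],4))
r=rectify(T,0.012,0.3,0.75,-0.35,0.35)
print(r.shape)
cv2.imwrite("pics/rect0.png",r[:,:,::-1])
E
```

```text
head_65 top 0.93 [257.9 244.4] [0.4304 0.1042]
head_65 top 0.69 [187.8 234.9] [0.4465 0.2327]
head_65 top 0.68 [385.8 246.1] [ 0.4293 -0.1287]
head_65 scene 0.86 [225.7 232.4] [0.4344 0.1087]
head_65 scene 0.83 [324.5 294.4] [ 0.4298 -0.1356]
head_65 scene 0.7 [246.8 192. ] [0.5675 0.2145]
head_55 top 0.93 [257.9 244.4] [0.4304 0.1042]
head_55 top 0.69 [187.8 234.9] [0.4465 0.2327]
head_55 top 0.68 [385.8 246.1] [ 0.4293 -0.1287]
head_55 scene 0.86 [225.7 232.4] [0.4344 0.1087]
head_55 scene 0.83 [324.5 294.4] [ 0.4298 -0.1356]
head_55 scene 0.7 [246.8 192. ] [0.5675 0.2145]
head_45 top 0.93 [257.9 244.4] [0.4304 0.1042]
head_45 top 0.69 [187.8 234.9] [0.4465 0.2327]
head_45 top 0.68 [385.8 246.1] [ 0.4293 -0.1287]
head_45 scene 0.86 [225.7 232.4] [0.4344 0.1087]
head_45 scene 0.83 [324.5 294.4] [ 0.4298 -0.1356]
head_45 scene 0.7 [246.8 192. ] [0.5675 0.2145]
head_35 top 0.93 [257.9 244.4] [0.4304 0.1042]
head_35 top 0.69 [187.8 234.9] [0.4465 0.2327]
head_35 top 0.68 [385.8 246.1] [ 0.4293 -0.1287]
head_35 scene 0.86 [225.7 232.4] [0.4344 0.1087]
head_35 scene 0.83 [324.5 294.4] [ 
[... 850 characters left out ...]
cene 0.81 [333.9 242.3] [ 0.5783 -0.0193]
dish_55 scene 0.63 [378.5 267. ] [ 0.5731 -0.1242]
dish_45 top 0.86 [316.8 238.5] [ 0.4448 -0.0045]
dish_45 top 0.6 [384.4 171.3] [ 0.5757 -0.1352]
dish_45 top 0.59 [328.6 173. ] [ 0.5711 -0.0276]
dish_45 scene 0.92 [274.6 223.7] [0.5468 0.1053]
dish_45 scene 0.81 [333.9 242.3] [ 0.5783 -0.0193]
dish_45 scene 0.63 [378.5 267. ] [ 0.5731 -0.1242]
dish_35 top 0.86 [316.8 238.5] [ 0.4448 -0.0045]
dish_35 top 0.6 [384.4 171.3] [ 0.5757 -0.1352]
dish_35 top 0.59 [328.6 173. ] [ 0.5711 -0.0276]
dish_35 scene 0.92 [274.6 223.7] [0.5468 0.1053]
dish_35 scene 0.81 [333.9 242.3] [ 0.5783 -0.0193]
dish_35 scene 0.63 [378.5 267. ] [ 0.5731 -0.1242]
(450, 700, 3)
```

View pics/rect0.png

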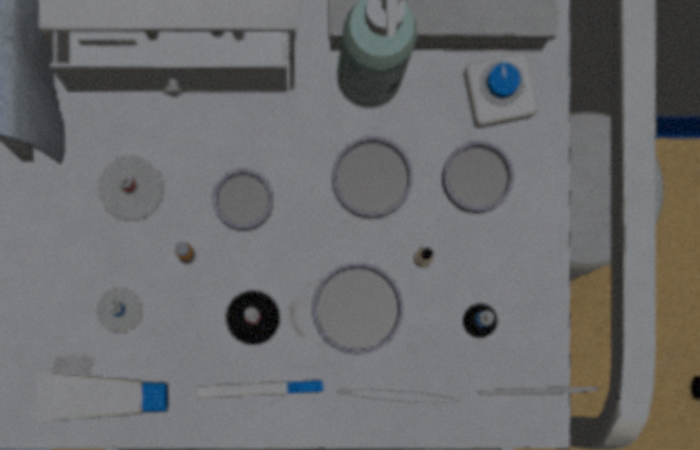

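```bash
cat >> h.py <<'E'
def fitcircle(s,c,r,z,win=0.012,signed=False,rr=(-.001,0,.001)):
    """maximise radial gradient on a circle of radius r on plane z near c (known sign free)"""
    g=s["image"].astype(np.float32).mean(2)
    a=np.linspace(0,2*np.pi,180,endpoint=False); u=np.c_[np.cos(a),np.sin(a)]
    best=[]
    h=.0015
    def samp(cx,cy,R_):
        P=np.c_[cx+R_*u[:,0],cy+R_*u[:,1],np.full(len(a),z)]
        p=proj(s,P).astype(np.float32)
        return cv2.remap(g,p[:,:1],p[:,1:],cv2.INTER_LINEAR).ravel()
    def score(x):
        return samp(x[0],x[1],r+h)-samp(x[0],x[1],r-h)
    st=.002
    c=np.array(c,float)
    grid=[(abs(np.median(score(c+[i,j]))+np.mean(score(c+[i,j]))),i,j) for i in np.arange(-win,win+1e-9,.001) for j in np.arange(-win,win+1e-9,.001)]
    m=max(grid); c1=c+[m[1],m[2]]
    from scipy.optimize import minimize
    q=minimize(lambda x:-abs(score(x).mean()),c1,method="Nelder-Mead",options=dict(initial_simplex=[c1,c1+[.001,0],c1+[0,.001]],xatol=5e-5))
    return q.x,-q.fun
E
python3 - <<'E'
from h import *
import pickle
T,S=pickle.load(open("s0.pkl","rb"))
def px(c,r): return (0.75-r*.001,0.35-c*.001)
L={"head_65":(px(131,188),.0325,.012),"head_45":(px(120,310),.0225,.012),"head_55":(px(253,317),.0275,.012),"head_35":(px(480,320),.0175,.012),
"dish_65":(px(357,309),.0455,.016),"dish_55":(px(371,178),.0405,.016),"dish_45":(px(477,178),.0355,.016),"dish_35":(px(243,200),.0305,.016)}
for n,(c,r,z) in L.items():
    for s,l in((T,"top"),(S,"sc")):
        x,f=fitcircle(s,c,r,z); print(n,l,np.round(x,4),round(f,1), end=" | ")
    for s,l in((T,"top"),(S,"sc")):
        if "dish" in n:
            x,f=fitcircle(s,c,r-.004,z); print("in",l,np.round(x,4),round(f,1), end=" | ")
    print()
for s,n in((T,"top"),(S,"sc")):
    r=rectify(s,0.012,0.36,0.64,-0.2,0.26,.0006); cv2.imwrite(f"pics/r_{n}.png",r[:,:,::-1])
E
```

```text
head_65 top [0.5612 0.219 ] 11.2 | head_65 sc [0.5557 0.2062] 13.3 | 
head_45 top [0.4398 0.2304] 11.8 | head_45 sc [0.4343 0.2169] 17.8 | 
head_55 top [0.4329 0.0976] 60.7 | head_55 sc [0.4293 0.089 ] 59.9 | 
head_35 top [ 0.43   -0.1298] 63.8 | head_35 sc [ 0.4264 -0.1361] 39.9 | 
dish_65 top [ 0.4404 -0.0057] 22.5 | dish_65 sc [ 0.4332 -0.02  ] 26.2 | in top [ 0.4437 -0.0088] 7.9 | in sc [ 0.4447 -0.0068] 24.6 | 
dish_55 top [ 0.5704 -0.0206] 28.3 | dish_55 sc [ 0.5612 -0.0348] 24.4 | in top [ 0.5699 -0.0202] 11.3 | in sc [ 0.5767 -0.0214] 22.5 | 
dish_45 top [ 0.571  -0.1254] 32.3 | dish_45 sc [ 0.5695 -0.1316] 10.5 | in top [ 0.5706 -0.125 ] 14.9 | in sc [ 0.5784 -0.1261] 9.5 | 
dish_35 top [0.5483 0.1069] 25.0 | dish_35 sc [0.5484 0.1007] 18.4 | in top [0.5522 0.1077] 9.1 | in sc [0.5548 0.1091] 20.8 |
```

View pics/r_sc.png

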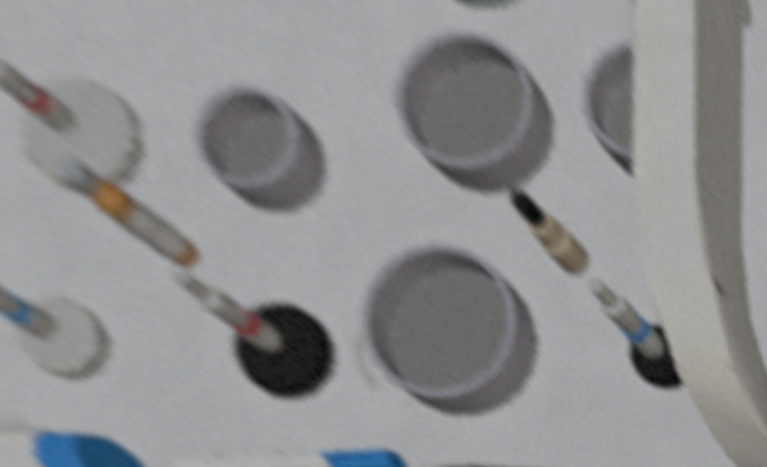

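```bash
cat >> h.py <<'E'
def cloud(s):
    d=s["depth"]; v,u=np.indices(d.shape); 
    n=cv2.undistortPoints(np.c_[u.ravel(),v.ravel()].astype(float).reshape(-1,1,2),s["K"],dist(s)).reshape(-1,2)
    M=cv2.Rodrigues(np.array(s["rvec"],float))[0]
    P=(np.c_[n,np.ones(len(n))]*d.reshape(-1,1)-np.array(s["tvec"],float))@M
    return P[d.ravel()>0], s["image"].reshape(-1,3)[d.ravel()>0]
E
python3 - <<'E'
from h import *
import pickle
T,S=pickle.load(open("s0.pkl","rb"))
for s in(T,S):
    M=cv2.Rodrigues(np.array(s["rvec"],float))[0]; print("cam",-M.T@np.array(s["tvec"]))
    P,C=cloud(s); 
    m=(P[:,0]>.38)&(P[:,0]<.62)&(P[:,1]>-.18)&(P[:,1]<.25)
    Q=P[m]; t=Q[abs(Q[:,2])<.03]
    print(len(Q),np.percentile(Q[:,2],[1,5,25,50,75,95,99]))
    A=np.c_[t[:,:2],np.ones(len(t))]; k=np.abs(t[:,2]-np.median(t[:,2]))<.006
    print(np.linalg.lstsq(A[k],t[k,2],rcond=None)[0])
    # top of things
    im=np.zeros((400,767),np.uint8)
    for x,y,z in Q[np.argsort(Q[:,2])]:
        i=int((.62-x)/.0006);j=int((.26-y)/.0006)
        im[max(0,i-1):i+2,max(0,j-1):j+2]=np.clip((z+.01)*4000,0,255)
    cv2.imwrite("pics/h%d.png"%s["shot"],im)
    print(s["shot"])
    for nm,c in dict(h65=(.562,.219),h45=(.44,.23),h55=(.433,.0976),h35=(.43,-.13),ad=(.49,-.073),vi=(.492,.163)).items():
        for lo,hi in((.006,.016),(.02,.05)):
            k=(np.hypot(*(P[:,:2]-c).T)<.045)&(P[:,2]>lo)&(P[:,2]<hi)
            q=P[k]
            if len(q):print(nm,lo,len(q),np.round(np.median(q,0),4),np.round((q.min(0)+q.max(0))/2,4),np.round(np.ptp(q,0),3))
E
```

```text
cam [0.34433171 0.06134748 0.87761202]
28202 [-0.00367234 -0.00250254 -0.00084122  0.00052108  0.00340152  0.01311912
  0.03041673]
[ 0.00284819 -0.00127685 -0.00089526]
3
h65 0.006 725 [0.5612 0.2192 0.0094] [0.5635 0.2204 0.0109] [0.062 0.063 0.01 ]
h65 0.02 64 [0.5623 0.2183 0.0365] [0.5646 0.2195 0.034 ] [0.014 0.013 0.028]
h45 0.006 359 [0.4388 0.229  0.0097] [0.4522 0.2315 0.0109] [0.064 0.042 0.01 ]
h45 0.02 64 [0.4398 0.2292 0.036 ] [0.4401 0.2307 0.0344] [0.013 0.013 0.028]
h55 0.006 588 [0.4327 0.0976 0.0096] [0.434  0.0975 0.011 ] [0.054 0.056 0.01 ]
h55 0.02 56 [0.4324 0.0977 0.0375] [0.4342 0.0977 0.0349] [0.013 0.013 0.028]
h35 0.006 196 [ 0.4288 -0.1283  0.0095] [ 0.431  -0.1308  0.0108] [0.034 0.034 0.01 ]
h35 0.02 64 [ 0.4292 -0.1294  0.0367] [ 0.4305 -0.1309  0.0344] [0.013 0.012 0.029]
ad 0.006 77 [ 0.4722 -0.0453  0.0124] [ 0.4775 -0.0562  0.011 ] [0.051 0.053 0.01 ]
ad 0.02 47 [ 0.4938 -0.0724  0.0302] [ 0.4948 -0.0738  0.0269] [0.014 0.015 0.014]
vi 0.006 9 [0.4896 0.1596 0.0103] [0.4923 0.1618 0.01  ] [0.01  0.012 0.006]
vi 0.02 83 [0.4944 0.1636 0.0415] [0.495
[... 509 characters left out ...]
39] [0.4432 0.2302 0.0339] [0.015 0.015 0.027]
h55 0.006 362 [0.4285 0.0904 0.01  ] [0.4344 0.0973 0.0108] [0.054 0.056 0.01 ]
h55 0.02 111 [0.433  0.0949 0.0338] [0.4342 0.0972 0.034 ] [0.014 0.015 0.028]
h35 0.006 166 [ 0.4232 -0.1336  0.011 ] [ 0.4303 -0.1288  0.011 ] [0.033 0.028 0.01 ]
h35 0.02 161 [ 0.429  -0.1337  0.034 ] [ 0.4309 -0.1314  0.034 ] [0.014 0.015 0.028]
ad 0.006 113 [ 0.4875 -0.0732  0.0118] [ 0.4763 -0.0571  0.011 ] [0.052 0.055 0.01 ]
ad 0.02 80 [ 0.4926 -0.0762  0.027 ] [ 0.4953 -0.0738  0.0276] [0.013 0.014 0.015]
vi 0.006 41 [0.4932 0.1586 0.011 ] [0.495  0.1616 0.011 ] [0.013 0.015 0.01 ]
vi 0.02 117 [0.4948 0.1605 0.0334] [0.4974 0.1618 0.0328] [0.017 0.015 0.026]
```

```bash
python3 - <<'E'
from h import *
import pickle
from scipy.optimize import least_squares
T,S=pickle.load(open("s0.pkl","rb"))
for n,c,ri in (("65",(.441,-.0065),.0415),("55",(.5702,-.0205),.0365),("45",(.571,-.125),.0315),("35",(.550,.107),.0265)):
  for s in(T,S):
    P,C=cloud(s); r=np.hypot(*(P[:,:2]-c).T)
    q=P[(r<ri+.009)&(r>ri-.006)&(P[:,2]>.012)&(P[:,2]<.02)]
    f=least_squares(lambda x:np.hypot(q[:,0]-x[0],q[:,1]-x[1])-(ri+.002),c,loss="soft_l1",f_scale=.001)
    print(n,len(q),np.round(f.x,4),np.round((q[:,:2].min(0)+q[:,:2].max(0))/2,4),np.ptp(q,0).round(3))
o=pickle
from rig import *
o=get_obs(); print(o["t"],R.from_quat(o["tool_rot"]).as_matrix().round(3))
E
```

```text
65 314 [ 0.4424 -0.0068] [ 0.4426 -0.0067] [0.089 0.09  0.008]
65 396 [ 0.4428 -0.0082] [ 0.4438 -0.0073] [0.092 0.091 0.006]
55 276 [ 0.5737 -0.0216] [ 0.5737 -0.0214] [0.082 0.08  0.008]
55 303 [ 0.5742 -0.023 ] [ 0.574  -0.0225] [0.08  0.08  0.006]
45 243 [ 0.5736 -0.1282] [ 0.5739 -0.1273] [0.069 0.069 0.007]
45 120 [ 0.5747 -0.1295] [ 0.5755 -0.1094] [0.068 0.031 0.005]
35 222 [0.5514 0.1079] [0.5519 0.1075] [0.06  0.058 0.007]
35 195 [0.5523 0.1066] [0.5518 0.1059] [0.059 0.061 0.006]
1.2 [[-0.389  0.921 -0.   ]
 [ 0.921  0.389  0.   ]
 [ 0.     0.    -1.   ]]
```

```bash
python3 - <<'E'
from h import *
import pickle
T,S=pickle.load(open("s0.pkl","rb"))
P=np.vstack([cloud(T)[0],cloud(S)[0]])
k=(P[:,2]>.06)&(P[:,0]>.45)&(P[:,0]<.72)&(abs(P[:,1]+.03)<.06)
print(len(P[k]),np.percentile(P[k],[0,2,50,98,100],axis=0).round(3))
k=(P[:,2]>.06)&(P[:,0]>.35)&(P[:,0]<.65)&(P[:,1]<-.15)&(P[:,1]>-.4)
print(np.percentile(P[k],[0,2,50,98,100],axis=0).round(3))
k=(P[:,2]>.06)&(P[:,0]>.35)&(P[:,0]<.65)&(P[:,1]>.1)&(P[:,1]<.35)
print(len(P[k]),np.percentile(P[k],[0,2,50,98,100],axis=0).round(3))
E
python3 -m crank '[0,0,-0.12,0,0,0.2544,0, 0,0,-0.12,0,0,0.2544,0, 0,0,0,0,0,0.2544,0, 0.12,0.04,0,0,0,0,0, 0.12,0.04,0,0,0,0,0]' 30
```

```text
3609 [[ 0.638 -0.055  0.06 ]
 [ 0.644 -0.053  0.063]
 [ 0.663 -0.025  0.12 ]
 [ 0.692  0.009  0.199]
 [ 0.706  0.013  0.201]]
[[ 0.35  -0.258  0.09 ]
 [ 0.354 -0.257  0.102]
 [ 0.479 -0.244  0.128]
 [ 0.642 -0.227  0.131]
 [ 0.65  -0.226  0.133]]
5485 [[0.583 0.1   0.06 ]
 [0.587 0.106 0.065]
 [0.636 0.253 0.108]
 [0.647 0.346 0.134]
 [0.65  0.35  0.137]]
t: 1.82
tool_pos: [0.2947, -0.5249, 0.3268]
tool_rot: [0.708, 0.707, 0.0, -0.0]
ft_force: [0.5, 0.7, 0.8]
opening: 0.0426
```

```bash
python3 - <<'E'
from h import *
import pickle
T,S=pickle.load(open("s0.pkl","rb"))
for s in(T,S):
  P=cloud(s)[0]
  for y in np.arange(.08,.36,.03):
    k=(P[:,2]>.06)&(P[:,2]<.3)&(P[:,0]>.35)&(P[:,0]<.75)&(P[:,1]>y)&(P[:,1]<y+.03)
    if k.sum()>5:print(round(y,2),k.sum(),np.percentile(P[k,0],[0,5,50]).round(3),np.percentile(P[k,2],[0,50,95]).round(3))
E
python3 -m crank '[0.125,0.04,0,0,0,0,0, 0.125,0.04,0,0,0,0,0, 0.125,0.04,0,0,0,0,0, 0.125,0.04,0,0,0,0,0, 0.125,0.04,0,0,0,0,0]' 30
```

```text
0.08 1507 [0.634 0.635 0.688] [0.072 0.142 0.202]
0.11 1476 [0.634 0.635 0.687] [0.071 0.141 0.166]
0.14 1465 [0.622 0.635 0.687] [0.072 0.14  0.165]
0.17 1425 [0.623 0.635 0.687] [0.072 0.14  0.161]
0.2 1615 [0.634 0.635 0.694] [0.071 0.141 0.185]
0.23 1412 [0.634 0.636 0.688] [0.072 0.141 0.184]
0.26 638 [0.635 0.636 0.682] [0.073 0.14  0.143]
0.29 2013 [0.583 0.59  0.661] [0.06  0.099 0.115]
0.32 1585 [0.583 0.591 0.663] [0.062 0.116 0.118]
0.35 5317 [0.35  0.375 0.507] [0.06  0.116 0.157]
0.08 699 [0.635 0.636 0.667] [0.061 0.14  0.203]
0.11 548 [0.633 0.637 0.639] [0.075 0.129 0.16 ]
0.14 629 [0.622 0.628 0.639] [0.061 0.122 0.157]
0.17 576 [0.627 0.637 0.673] [0.075 0.142 0.179]
0.2 722 [0.635 0.637 0.696] [0.061 0.143 0.187]
0.23 494 [0.635 0.637 0.64 ] [0.074 0.127 0.173]
0.26 329 [0.636 0.638 0.691] [0.078 0.121 0.144]
0.29 932 [0.585 0.589 0.625] [0.06  0.094 0.116]
0.32 374 [0.586 0.589 0.625] [0.06  0.117 0.119]
0.35 4272 [0.35  0.372 0.475] [0.06  0.108 0.153]
t: 2.45
tool_pos: [0.3748, -0.2742, 0.3276]
tool_rot: [0.707, 0.707, 0.0, 0.0]
ft_force: [0.3, -0.4, -0.0]
opening: 0.043
```

```bash
python3 -m crank '[0.12,0.046,0,0,0,0,0, 0.12,0.046,0,0,0,0,0, 0.12,0.046,0,0,0,0,0, 0,0,0.13,0,0,0,0, 0,0,0.13,0,0,0,0]' 30
python3 -m crank '[0,0,0.13,0,0,0,0, 0,0,0.13,0,0,0,0, 0,0,0.1,0,0,0,0, 0,0,0,0,0,0,0, 0,0,0,0,0,0,0]' 30
```

```text
t: 3.08
tool_pos: [0.4304, -0.1307, 0.2227]
tool_rot: [0.706, 0.708, 0.001, 0.001]
ft_force: [1.0, 0.9, -0.3]
opening: 0.0428
t: 3.7
tool_pos: [0.431, -0.1317, 0.0807]
tool_rot: [0.707, 0.707, 0.0, 0.001]
ft_force: [0.4, 0.2, 0.3]
opening: 0.0428
```

```bash
python3 - <<'E'
from rig import *
from h import *
o=get_obs(); print(o["t"],o["tool_pos"].round(4),o["ft_force"].round(2))
s=snapshot("scene"); cv2.imwrite("pics/a1.png",s["image"][:,:,::-1])
E
```

```text
3.7 [ 0.431  -0.1317  0.0807] [0.36 0.23 0.33]
```

View pics/a1.png

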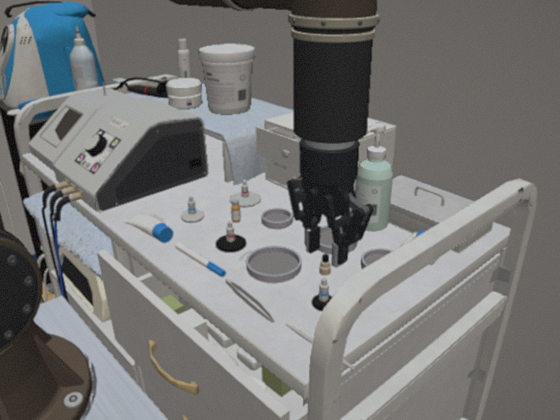

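```bash
python3 -m crank '[0.003,-0.002,0.08,0,0,0,0, 0,0,0.08,0,0,0,0, 0,0,0,0,0,0,0, 0,0,0,0,0,0,1, 0,0,0,0,0,0,1]' 30
python3 -m crank '[0,0,0,0,0,0,1, 0,0,0,0,0,0,1, 0,0,-0.05,0,0,0,1, 0,0,-0.1,0,0,0,1, 0,0,-0.12,0,0,0,1]' 30
```

```text
t: 4.38
tool_pos: [0.4305, -0.1304, 0.0171]
tool_rot: [0.707, 0.707, 0.001, 0.001]
ft_force: [-1.8, 1.1, 7.3]
opening: 0.0131
t: 5.0
tool_pos: [0.4287, -0.1306, 0.1253]
tool_rot: [0.707, 0.707, 0.0, 0.0]
ft_force: [1.1, -0.1, -0.5]
opening: 0.013
```

```bash
python3 - <<'E'
from rig import *
from h import *
o=get_obs(); print(o["t"],o["tool_pos"].round(4),o["ft_force"].round(2))
s=snapshot("scene"); cv2.imwrite("pics/a2.png",s["image"][:,:,::-1])
E
```

```text
5.0 [ 0.4287 -0.1306  0.1253] [ 1.14 -0.1  -0.46]
```

View pics/a2.png

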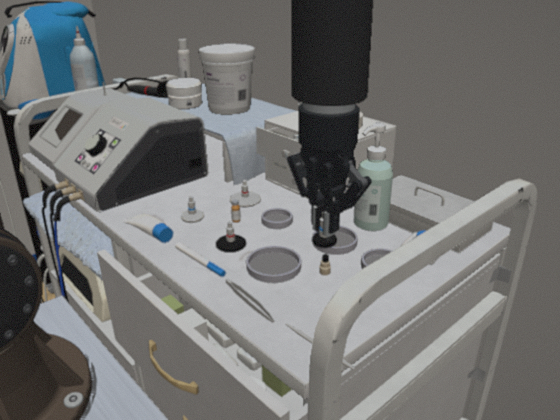

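```bash
python3 -m crank '[0.099,0.0514,0,0,0,0,1, 0.099,0.0514,0,0,0,0,1, 0.099,0.0514,0,0,0,0,1, 0.099,0.0514,0,0,0,0,1, 0.099,0.0514,0,0,0,0,1]' 30
python3 -m crank '[0.099,0.0514,0,0,0,0,1, 0,0,0,0,0,0,1, 0,0,0.09,0,0,0,1, 0,0,0.08,0,0,0,1, 0,0,0,0,0,0,1]' 30
```

```text
t: 5.68
tool_pos: [0.5326, 0.069, 0.1246]
tool_rot: [0.707, 0.707, 0.001, 0.0]
ft_force: [0.8, -0.7, -0.9]
opening: 0.0129
t: 6.3
tool_pos: [0.5506, 0.1059, 0.0541]
tool_rot: [0.707, 0.707, -0.002, -0.001]
ft_force: [-0.3, -0.1, -0.5]
opening: 0.013
```

```bash
python3 - <<'E'
from rig import *
from h import *
s=snapshot("scene"); cv2.imwrite("pics/a3.png",cv2.resize(s["image"][130:330,120:400,::-1],None,fx=2.5,fy=2.5))
E
```

```text
(no output)
```

View pics/a3.png

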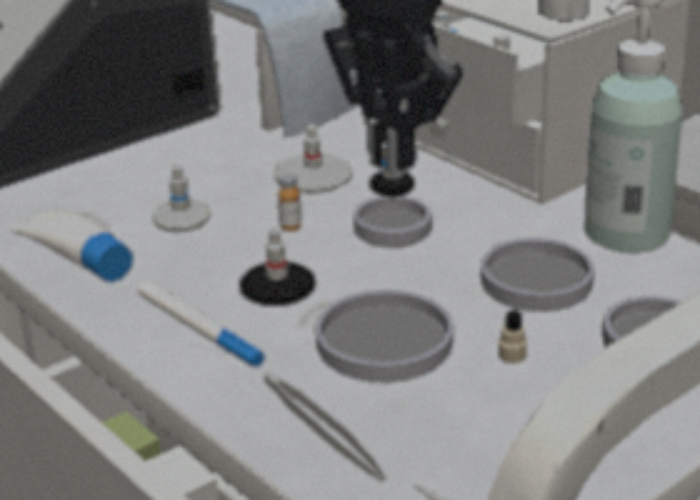

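```bash
python3 -m crank '[0.003,0.003,0.04,0,0,0,1, 0,0,0.038,0,0,0,1, 0,0,0,0,0,0,1, 0,0,0,0,0,0,0, 0,0,0,0,0,0,0]' 30
```

```text
t: 6.98
tool_pos: [0.5538, 0.1084, 0.0245]
tool_rot: [0.707, 0.707, 0.0, 0.0]
ft_force: [-0.2, -0.0, -0.6]
opening: 0.0428
```

```bash
python3 -m crank '[0,0,-0.06,0,0,0,0, 0,0,-0.12,0,0,0,0, 0,0,-0.06,0,0,0,0, 0,0,0,0,0,0,0, 0,0,0,0,0,0,0]' 30
python3 - <<'E'
from rig import *
from h import *
s=snapshot("scene"); cv2.imwrite("pics/a4.png",cv2.resize(s["image"][130:330,120:400,::-1],None,fx=2.5,fy=2.5))
P,C=cloud(s);k=(np.hypot(*(P[:,:2]-(.552,.107)).T)<.024)&(P[:,2]>.03)&(P[:,2]<.055); q=P[k];print(k.sum(),(q.min(0)+q.max(0))/2,q.max(0))
E
```

```text
t: 7.6
tool_pos: [0.5531, 0.1082, 0.1198]
tool_rot: [0.707, 0.707, -0.0, -0.0]
ft_force: [0.4, 0.0, -0.3]
opening: 0.0425
72 [0.55265237 0.10720921 0.04163479] [0.55861674 0.11436479 0.05294158]
```

View pics/a4.png

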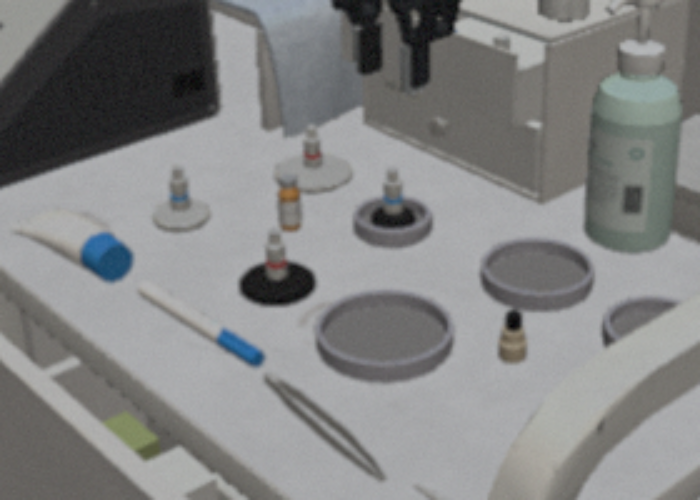

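```bash
python3 -m crank '[0.0932,0.0087,0,0,0,0,0, 0.0932,0.0087,0,0,0,0,0, 0.0932,0.0087,0,0,0,0,0, 0,0,0,0,0,0,0, 0,0,0.1,0,0,0,0]' 30
python3 - <<'E'
from rig import *
o=get_obs(); print(o["t"],o["tool_pos"].round(4))
E
```

```text
t: 8.28
tool_pos: [0.5654, 0.2213, 0.0813]
tool_rot: [0.707, 0.708, 0.002, 0.0]
ft_force: [0.4, 0.5, -1.3]
opening: 0.0427
8.275 [0.5654 0.2213 0.0813]
```

Target z ≈ 0.020 (a little higher than before, clear of the disc).

```bash
python3 -m crank '[-0.002,-0.003,0.08,0,0,0,0, 0,0,0.071,0,0,0,0, 0,0,0,0,0,0,0, 0,0,0,0,0,0,1, 0,0,0,0,0,0,1]' 30
python3 -m crank '[0,0,0,0,0,0,1, 0,0,0,0,0,0,1, 0,0,-0.05,0,0,0,1, 0,0,-0.1,0,0,0,1, 0,0,-0.12,0,0,0,1]' 30
```

```text
t: 8.9
tool_pos: [0.5635, 0.2197, 0.0211]
tool_rot: [0.707, 0.707, 0.001, 0.0]
ft_force: [0.2, 0.3, -1.2]
opening: 0.0126
t: 9.52
tool_pos: [0.5618, 0.2189, 0.128]
tool_rot: [0.707, 0.707, -0.001, -0.0]
ft_force: [1.0, 0.4, -1.2]
opening: 0.0128
```

```bash
python3 -m crank '[-0.094,-0.0496,0,0,0,0,1, -0.094,-0.0496,0,0,0,0,1, -0.094,-0.0496,0,0,0,0,1, -0.094,-0.0496,0,0,0,0,1, -0.094,-0.0496,0,0,0,0,1]' 30
python3 -m crank '[-0.094,-0.0496,0,0,0,0,1, 0,0,0,0,0,0,1, 0,0,0.09,0,0,0,1, 0,0,0.07,0,0,0,1, 0,0,0,0,0,0,1]' 30
python3 - <<'E'
from rig import *
from h import *
o=get_obs(); print(o["t"],o["tool_pos"].round(4))
s=snapshot("scene"); cv2.imwrite("pics/a5.png",cv2.resize(s["image"][130:330,120:400,::-1],None,fx=2.5,fy=2.5))
E
```

```text
t: 10.15
tool_pos: [0.4625, 0.0302, 0.1278]
tool_rot: [0.707, 0.707, 0.0, -0.0]
ft_force: [0.6, 0.1, -1.4]
opening: 0.0122
t: 10.78
tool_pos: [0.4426, -0.0065, 0.0623]
tool_rot: [0.707, 0.707, -0.002, -0.001]
ft_force: [0.5, -0.6, -0.9]
opening: 0.0124
10.775 [ 0.4426 -0.0065  0.0623]
```

View pics/a5.png

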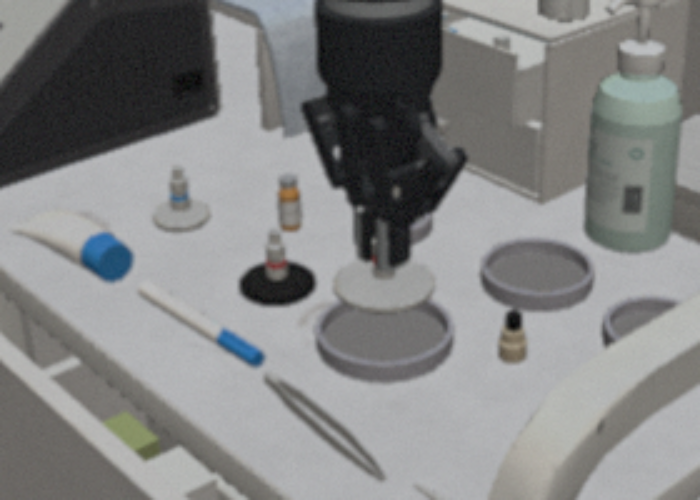

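```bash
python3 -m crank '[0,0,0.05,0,0,0,1, 0,0,0.04,0,0,0,1, 0,0,0,0,0,0,1, 0,0,0,0,0,0,0, 0,0,0,0,0,0,0]' 30
```

```text
t: 11.45
tool_pos: [0.4446, -0.0059, 0.0288]
tool_rot: [0.707, 0.707, 0.001, 0.0]
ft_force: [1.0, -0.1, -0.1]
opening: 0.0427
```

```bash
python3 -m crank '[0,0,-0.06,0,0,0,0, 0,0,-0.12,0,0,0,0, 0,0,-0.06,0,0,0,0, 0.124,-0.01,0,0,0,0,0, 0.124,-0.01,0,0,0,0,0]' 30
python3 - <<'E'
from rig import *
from h import *
o=get_obs(); print(o["t"],o["tool_pos"].round(4))
s=snapshot("top"); cv2.imwrite("pics/a6.png",cv2.resize(s["image"][130:330,120:460,::-1],None,fx=2.3,fy=2.3))
P,C=cloud(s)
for n,c in(("h65",(.4428,-.007)),("h35",(.552,.107))):
  k=(np.hypot(*(P[:,:2]-c).T)<.024)&(P[:,2]>.03)&(P[:,2]<.055); q=P[k];print(n,k.sum(),(q.min(0)+q.max(0))/2,q.max(0)) if k.sum() else 0
E
```

```text
t: 12.08
tool_pos: [0.4361, 0.094, 0.1251]
tool_rot: [0.708, 0.707, 0.001, 0.0]
ft_force: [1.0, -0.2, -1.2]
opening: 0.0427
12.075 [0.4361 0.094  0.1251]
h65 49 [ 0.44560569 -0.00472955  0.04193447] [0.45181243 0.0013424  0.05269126]
```

View pics/a6.png

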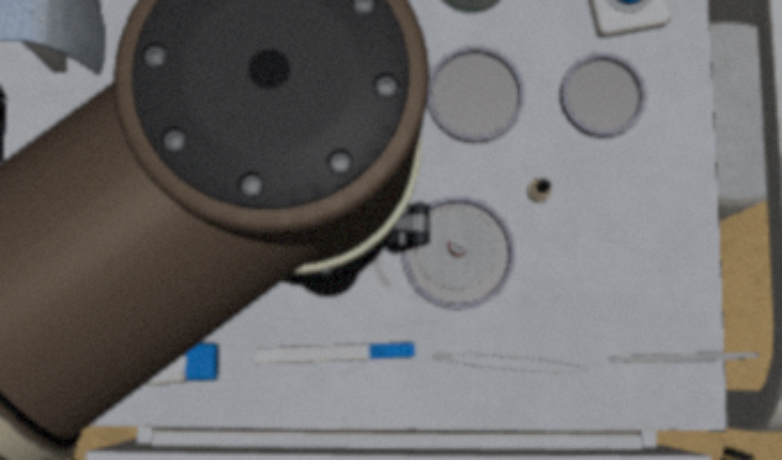

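```bash
python3 -m crank '[0.0095,-0.006,0,0,0,0,0, 0,0,0.1,0,0,0,0, 0,0,0.05,0,0,0,0, 0,0,0,0,0,0,0, 0,0,0,0,0,0,0]' 30
```

```text
t: 12.75
tool_pos: [0.4338, 0.0965, 0.0645]
tool_rot: [0.707, 0.707, 0.0, 0.0]
ft_force: [0.0, 0.2, 1.1]
opening: 0.0429
```

```bash
python3 -m crank '[0.002,0,0.06,0,0,0,0, 0,0,0.05,0,0,0,0, 0,0,0,0,0,0,0, 0,0,0,0,0,0,1, 0,0,0,0,0,0,1]' 30
python3 -m crank '[0,0,0,0,0,0,1, 0,0,0,0,0,0,1, 0,0,-0.05,0,0,0,1, 0,0,-0.1,0,0,0,1, 0,0,-0.12,0,0,0,1]' 30
```

```text
t: 13.38
tool_pos: [0.4341, 0.098, 0.0209]
tool_rot: [0.707, 0.707, 0.001, 0.0]
ft_force: [-1.4, -0.2, 6.3]
opening: 0.0126
t: 14.0
tool_pos: [0.4328, 0.0972, 0.129]
tool_rot: [0.707, 0.707, -0.0, -0.0]
ft_force: [1.6, 1.2, -1.1]
opening: 0.0125
```

```bash
python3 -m crank '[-0.0596,0.0706,0,0,0,0,1, -0.0596,0.0706,0,0,0,0,1, -0.0596,0.0706,0,0,0,0,1, -0.0596,0.0706,0,0,0,0,1, -0.0596,0.0706,0,0,0,0,1]' 30
python3 -m crank '[0,0,0,0,0,0,1, 0,0,0.09,0,0,0,1, 0,0,0.08,0,0,0,1, 0,0,0,0,0,0,1, 0,0,0,0,0,0,1]' 30
python3 - <<'E'
from rig import *
from h import *
o=get_obs(); print(o["t"],o["tool_pos"].round(4))
s=snapshot("scene"); cv2.imwrite("pics/a7.png",cv2.resize(s["image"][130:330,120:400,::-1],None,fx=2.5,fy=2.5))
E
```

```text
t: 14.62
tool_pos: [0.5754, -0.0226, 0.1284]
tool_rot: [0.707, 0.707, 0.0, 0.0]
ft_force: [-0.5, 0.9, -1.1]
opening: 0.0123
t: 15.25
tool_pos: [0.5752, -0.0213, 0.0611]
tool_rot: [0.707, 0.707, 0.001, 0.0]
ft_force: [0.5, 0.1, -0.4]
opening: 0.0124
15.25 [ 0.5752 -0.0213  0.0611]
```

View pics/a7.png

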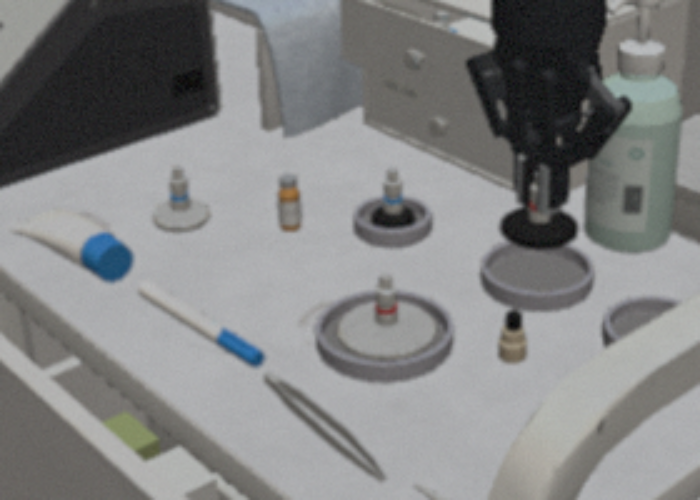

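Head_55 hangs level over dish_55 (~(540,228) above (537,272)); head_65 sits in its dish at (387,325). Lowering.

```bash
python3 -m crank '[-0.001,-0.003,0.05,0,0,0,1, 0,0,0.037,0,0,0,1, 0,0,0,0,0,0,1, 0,0,0,0,0,0,0, 0,0,0,0,0,0,0]' 30
python3 -m crank '[0,0,-0.06,0,0,0,0, 0,0,-0.12,0,0,0,0, 0,0,-0.06,0,0,0,0, 0.11,-0.059,0,0,0,0,0, 0.11,-0.059,0,0,0,0,0]' 30
python3 -m crank '[0.11,-0.059,0,0,0,0,0, 0.11,-0.059,0,0,0,0,0, 0.11,-0.059,0,0,0,0,0, 0,0,0,0,0,0,0, 0,0,0,0,0,0,0]' 30
python3 - <<'E'
from rig import *
from h import *
o=get_obs(); print(o["t"],o["tool_pos"].round(4))
s=snapshot("scene"); cv2.imwrite("pics/a8.png",cv2.resize(s["image"][130:330,120:400,::-1],None,fx=2.5,fy=2.5))
E
```

```text
t: 15.92
tool_pos: [0.5736, -0.022, 0.0253]
tool_rot: [0.707, 0.707, 0.0, 0.0]
ft_force: [-0.1, -0.9, -0.3]
opening: 0.0425
t: 16.55
tool_pos: [0.5259, 0.0665, 0.1215]
tool_rot: [0.708, 0.707, 0.001, 0.0]
ft_force: [0.5, 0.2, -0.5]
opening: 0.0427
t: 17.18
tool_pos: [0.4552, 0.198, 0.1211]
tool_rot: [0.707, 0.708, 0.0, 0.0]
ft_force: [-0.5, -0.1, -0.2]
opening: 0.0426
17.175 [0.4552 0.198  0.1211]
```

View pics/a8.png

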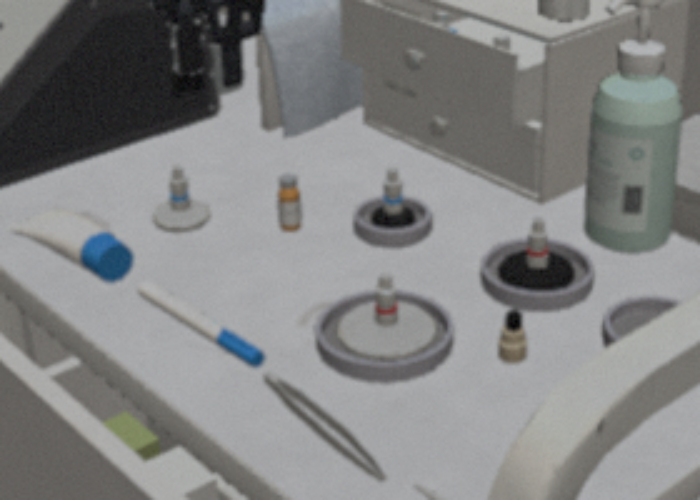

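```bash
python3 -m crank '[0.08,-0.0355,0,0,0,0,0, 0,0,0.1,0,0,0,0, 0,0,0.05,0,0,0,0, 0,0,0,0,0,0,0, 0,0,0,0,0,0,0]' 30
```

```text
t: 17.85
tool_pos: [0.4419, 0.2296, 0.0616]
tool_rot: [0.707, 0.707, 0.0, 0.0]
ft_force: [0.1, -0.6, 0.2]
opening: 0.0428
```

```bash
python3 -m crank '[0.001,-0.002,0.053,0,0,0,0, 0,0,0.05,0,0,0,0, 0,0,0,0,0,0,0, 0,0,0,0,0,0,1, 0,0,0,0,0,0,1]' 30
python3 -m crank '[0,0,0,0,0,0,1, 0,0,0,0,0,0,1, 0,0,-0.05,0,0,0,1, 0,0,-0.1,0,0,0,1, 0,0,-0.12,0,0,0,1]' 30
```

```text
t: 18.48
tool_pos: [0.4411, 0.2309, 0.021]
tool_rot: [0.707, 0.707, 0.001, 0.0]
ft_force: [-0.2, -1.2, 4.9]
opening: 0.0131
t: 19.1
tool_pos: [0.4398, 0.2299, 0.1288]
tool_rot: [0.707, 0.707, -0.001, -0.0]
ft_force: [1.3, 1.0, -0.8]
opening: 0.0128
```

```bash
python3 -m crank '[-0.0994,0.0373,0,0,0,0,1, -0.0994,0.0373,0,0,0,0,1, -0.0994,0.0373,0,0,0,0,1, -0.0994,0.0373,0,0,0,0,1, -0.0994,0.0373,0,0,0,0,1]' 30
python3 -m crank '[-0.0994,0.0373,0,0,0,0,1, -0.0994,0.0373,0,0,0,0,1, -0.0994,0.0373,0,0,0,0,1, -0.0994,0.0373,0,0,0,0,1, 0,0,0,0,0,0,1]' 30
python3 -m crank '[0,0,0.09,0,0,0,1, 0,0,0.08,0,0,0,1, 0,0,0,0,0,0,1, 0,0,0,0,0,0,1, 0,0,0,0,0,0,1]' 30
python3 - <<'E'
from rig import *
from h import *
o=get_obs(); print(o["t"],o["tool_pos"].round(4))
s=snapshot("scene"); cv2.imwrite("pics/a9.png",cv2.resize(s["image"][130:330,180:460,::-1],None,fx=2.5,fy=2.5))
E
```

```text
t: 19.73
tool_pos: [0.5153, 0.0303, 0.1283]
tool_rot: [0.707, 0.707, 0.0, 0.0]
ft_force: [-0.1, 0.5, -1.0]
opening: 0.0124
t: 20.35
tool_pos: [0.5751, -0.1298, 0.1277]
tool_rot: [0.708, 0.706, -0.0, 0.0]
ft_force: [-0.5, 0.2, -1.1]
opening: 0.0127
t: 20.98
tool_pos: [0.5757, -0.1272, 0.0614]
tool_rot: [0.707, 0.707, 0.001, 0.001]
ft_force: [-0.4, -0.3, -0.5]
opening: 0.0125
20.975 [ 0.5757 -0.1272  0.0614]
```

View pics/a9.png

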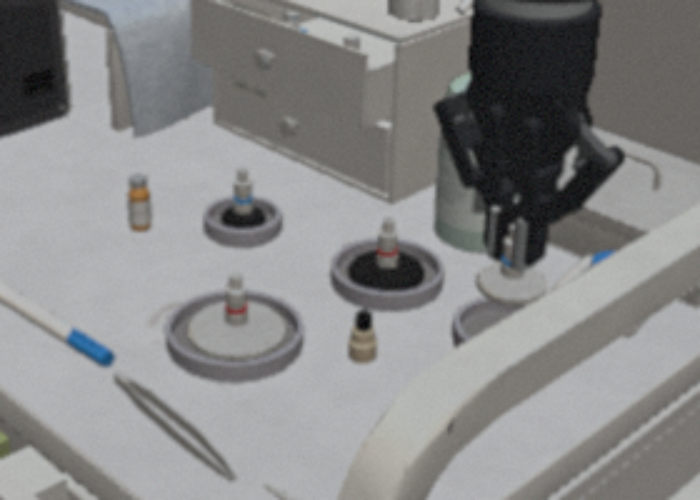

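Head_45 hangs level above dish_45 (~(512,280)). Lower, release, retreat up and back.

```bash
python3 -m crank '[-0.002,-0.004,0.05,0,0,0,1, 0,0,0.038,0,0,0,1, 0,0,0,0,0,0,1, 0,0,0,0,0,0,0, 0,0,0,0,0,0,0]' 30
python3 -m crank '[0,0,-0.06,0,0,0,0, 0,0,-0.12,0,0,0,0, 0,0,-0.12,0,0,0,0, 0,0,-0.14,0,0,0,0, 0,0,-0.14,0,0,0,0]' 30
python3 -m crank '[0,0,-0.13,0,0,0,0, -0.12,-0.1,0,0,0,0,0, -0.12,-0.1,0,0,0,0,0, -0.12,-0.1,0,0,0,0,0, -0.12,-0.05,0,0,0,0,0]' 30
python3 -m crank '[-0.12,-0.03,0,0,0,0,0, -0.12,-0.03,0,0,0,0,0, -0.12,-0.03,0,0,0,0,0, 0,0,0,0,0,0,0, 0,0,0,0,0,0,0]' 30
python3 - <<'E'
from rig import *
from h import *
o=get_obs(); print(o["t"],o["tool_pos"].round(4))
T=snapshot("top"); S=snapshot("scene")
cv2.imwrite("pics/f_top.png",cv2.resize(T["image"][130:330,120:460,::-1],None,fx=2.3,fy=2.3)); cv2.imwrite("pics/f_sc.png",S["image"][:,:,::-1])
for n,c in dict(h65=(.4428,-.007),h55=(.574,-.022),h45=(.574,-.128),h35=(.552,.107),ad=(.4945,-.0735),vi=(.495,.163)).items():
  for s,l in((T,"top"),(S,"sc")):
    P,C=cloud(s)
    k=(np.hypot(*(P[:,:2]-c).T)<.024)&(P[:,2]>(.021 if n=="ad" else .025))&(P[:,2]<.058); q=P[k]
    if k.sum(): print(n,l,k.sum(),((q.min(0)+q.max(0))/2-[*c,0]).round(4)[:2],q[:,2].max().round(4))
E
```

```text
t: 21.65
tool_pos: [0.5732, -0.1283, 0.0246]
tool_rot: [0.707, 0.707, 0.0, 0.0]
ft_force: [-0.3, -0.3, -0.1]
opening: 0.0424
t: 22.28
tool_pos: [0.5727, -0.1283, 0.2586]
tool_rot: [0.707, 0.707, 0.0, 0.0]
ft_force: [1.4, -0.5, -0.3]
opening: 0.043
t: 22.9
tool_pos: [0.4312, -0.3214, 0.3095]
tool_rot: [0.707, 0.707, 0.0, 0.001]
ft_force: [1.0, 0.6, 0.8]
opening: 0.0424
t: 23.52
tool_pos: [0.3968, -0.4643, 0.3082]
tool_rot: [0.707, 0.707, 0.0, -0.0]
ft_force: [0.3, -0.0, 0.7]
opening: 0.0428
23.525 [ 0.3968 -0.4643  0.3082]
h65 top 57 [0.0028 0.0018] 0.0551
h65 sc 126 [0.0038 0.0001] 0.0528
h55 top 60 [-0.0006  0.0009] 0.0529
h55 sc 105 [-0.0003 -0.0011] 0.0528
h45 top 66 [-0.0036 -0.0002] 0.0554
h45 sc 128 [-0.0006 -0.0016] 0.0525
h35 top 61 [-0.0006  0.0014] 0.0539
h35 sc 95 [0.0015 0.0004] 0.0529
ad top 46 [0.0002 0.0008] 0.0349
ad sc 74 [-0.     -0.0014] 0.0345
vi top 77 [0.001  0.0014] 0.0476
vi sc 92 [ 0.002  -0.0001] 0.0463
```

View pics/f_top.png

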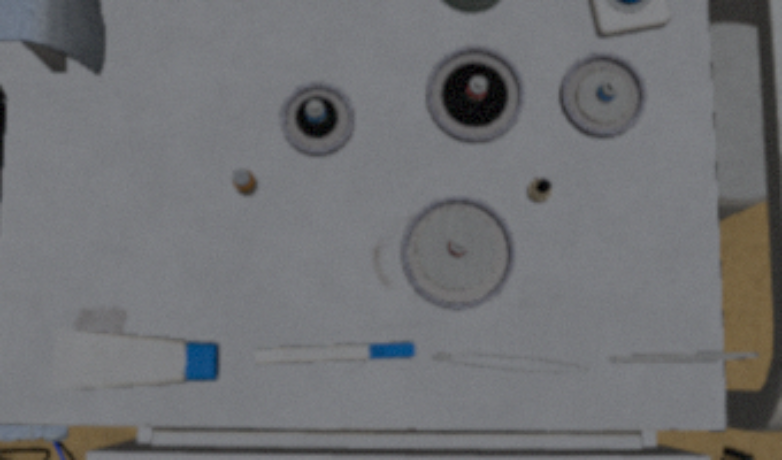

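View pics/f_sc.png

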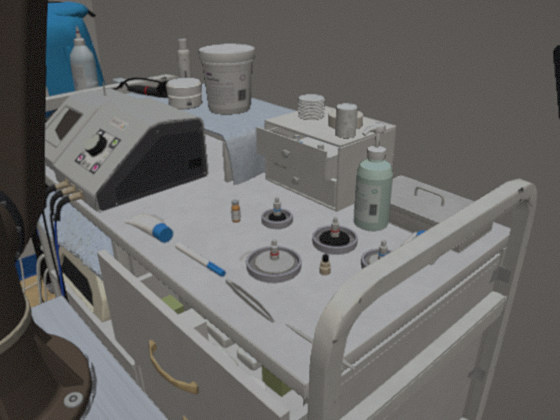

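All four heads are in their own dishes and the bystanders haven't moved. In the top view the heads sit at (316,118), (475,93), (602,95) and (457,250). Handing in.

```bash
python3 -c "
from rig import *
print(hand_in())"
```

```text
the job is handed in; nothing more can be done
None
```

All four electrode heads are in the dishes of their own size, flat on the floor and stem up. I carried them one at a time in the order 35, 65, 55, 45, and handed the job in at about 23.6 s. No verdict was reported.

- **Heads:** in the last depth check with both cameras, every stem axis was within about 4 mm of its dish centre (limit 14 mm). Stem tops read 0.052–0.055 m, about what depth noise would give on the expected 0.051 m. In the pictures all four look level.
- **Adapter and vial:** both are upright and within about 2 mm of their starting positions.
- **Arm:** it ended clear of everything, beyond the side rail. The wrist force readings at the ends of the moves were all under 8 N. The largest of these, 5 to 7 N upward, came while the fingers closed on three of the heads, probably from the fingertips touching the disc.
- **Disagreements:** the detection networks could not tell the head or dish sizes apart, and my first circle fit from the scene camera was off by up to about 15 mm. I used the depth data instead, which agreed between both cameras to about 2–3 mm. The exception was dish_45, partly hidden by the rail from the scene camera.

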